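Unlock the spice carousel and hold the yellow-capped jar at the front

TASK

Unlock the spice carousel by pressing its red lever down until it clicks and stays down by itself, then let go of the lever. Then turn the carousel by the dark wooden grip bar on its top, either way round, until the jar with the yellow cap stands right at the white pointer on the front of the foot, and finish there, still gripping the bar so that the turntable is held still. Do not touch the jars, keep them standing in their seats, and leave the mug, tin and garlic beside the carousel where they are.

Things in the scene. Friction and masses are not known exactly. Their poses are not given: they have to be found in the camera images.
- carousel: the spice carousel's fixed wooden foot (disc 230 mm across, 14 mm high, cannot be shifted); origin on the turning axis at worktop height, z up. Its front is its own -x, where a white pointer sits on the rim. The lock lever sticks out at local direction (-0.574, -0.819): 55 degrees from the front towards its -y side
- turntable_top (a point): centre of the turntable's upper face, on the turning axis, 27 mm above the worktop. The wooden turntable is 176 mm across and has four round seats (rims 12 mm high), centres 62 mm from the axis, at the start at carousel-local (+-44, +-44) mm. A jar of at most 106 mm stands in each, so jar tops are at most 133 mm above the worktop
- turntable (a joint): angle of the turntable in its foot, rad, counter-clockwise from above; 0 at the start. Lever up: a tooth in a notch of its edge blocks it (about 0.03 rad of play). Lever latched down: it turns freely either way (up to 6 rad) against slight friction (0.04 N m) and stays where left
- grip_bar (a point): dark brown bar on top of the turntable's central post, 62 mm long, 16 mm thick, 36 mm high; this point is its centre, on the turning axis, 175 mm above the worktop (underside 157, top 193 mm). It turns with the turntable; at turntable angle 0 its length lies along the carousel's x. Grip it across its thickness from above
- lock_lever (a joint): angle of the sprung lock lever, rad: 0 up (turntable locked), grows as the paddle is pressed down, stop at 0.42. A spring pushes it back up until it has passed a ball detent; pushed to the stop and let go, it settles at about 0.3 and stays. It takes at most about 8 N at the paddle; any more only presses on the stop
- lever_press (a point): centre of the upper face of the red paddle at the lever's outer end (36 mm radially, 40 mm across, 8 mm thick), 186 mm from the turning axis in the lever's direction, 60 mm above the worktop when up; at the stop it is about 26 mm lower. Press it straight down with closed fingers
- front_seat (a point): fixed point of the foot: where the axis of the jar at the white pointer belongs, 62 mm from the turning axis towards the front, at the level of the turntable's upper face (27 mm)
- jar_yellow: the jar to bring to the front: glass spice jar with a yellow cap, 42 mm across, 96 mm high; a loose jar standing in one of the four seats of the turntable (any of them: the jars swap places from start to start); its origin is the centre of its underside, z up
- jar_red_a: spice jar with a red cap and dark label, 45 mm across, 106 mm high; a loose jar standing in one of the four seats of the turntable (any of them: the jars swap places from start to start); its origin is the centre of its underside, z up
- jar_red_b: spice jar with a red cap and green label, 45 mm across, 106 mm high; a loose jar standing in one of the four seats of the turntable (any of them: the jars swap places from start to start); its origin is the centre of its underside, z up
- jar_red_c: another spice jar with a red cap and dark label, 45 mm across, 106 mm high; a loose jar standing in one of the four seats of the turntable (any of them: the jars swap places from start to start); its origin is the centre of its underside, z up
- mug: blue and white mug, 78x112x92 mm, on the worktop on the lever's side of the carousel, to be left alone; origin at the centre of its underside
- tuna: flat food tin, 86 mm across, 40 mm high, beside the carousel, to be left alone; origin at the centre of its underside
- garlic_bulb: garlic bulb, 60 mm, beside the carousel, to be left alone; origin at the centre of its underside

How it is judged:
On the way, in this order (a step that is already met when the one before it is completed fails the run):
1. the lock lever is latched down by itself, let go of (beyond 0.25 rad, untouched) (value of joint lock_lever above 0.25 rad and contact force between the fingers and lock_lever_c2 below 0.2 N), for 0.2 s.
2. the yellow-capped jar stands at the pointer (within 12 mm) with the grip bar held (horizontal distance between jar_yellow and front_seat below 0.012 m and contact force between the fingers and turntable_c8 above 5 N), for 0.2 s.
At the end, for the whole second after the job is handed in: yellow-capped jar within 12 mm of its place at the pointer, fingers gripping the bar with over 5 N, turntable still (under 0.1 rad/s), lever latched (over 0.25 rad), all four jars upright (within 0.2 rad) and down in their seats (undersides below 36 mm) (all of step 2 and value of joint lock_lever above 0.25 rad and velocity of joint turntable between -0.1 and 0.1 rad/s and angle between each of jar_yellow, jar_red_a, jar_red_b, jar_red_c's own z axis and vertical below 0.2 rad and height (world z) of each of jar_yellow, jar_red_a, jar_red_b, jar_red_c below 0.036 m); the arm keeps its last pose, push and grip.
It fails at once if a jar was tipped by more than 0.5 rad (angle between any of jar_yellow, jar_red_a, jar_red_b, jar_red_c's own z axis and vertical above 0.5 rad).
It fails at once if the robot touched a jar (contact force between any of the fingers, the arm and jar_yellow above 1 N or contact force between any of the fingers, the arm and jar_red_a above 1 N or contact force between any of the fingers, the arm and jar_red_b above 1 N or contact force between any of the fingers, the arm and jar_red_c above 1 N).
It fails at once if the mug, tin or garlic was moved by more than 30 mm (distance of any of mug, tuna, garlic_bulb from where it was at the start of the episode above 0.03 m).
It also fails if it takes over 54 s, if anything falls off the work surface, if the arm or the gripper's body presses on something with over 40 N, if the wrist force passes 120 N, or if a joint passes its speed limit or range.

ROBOT

A 6-joint arm with a two-finger parallel gripper is mounted at the origin on a cart in front of the work surface, level with it; the furniture and walls round the work are solid. World frame = base frame: x ahead of the robot, y to its left, z up, the work surface at z = 0. Lengths are in m, angles in rad, forces in N, time in s.
With the tool pointing down it reaches from about 0.3 to 0.825 m from the base axis. Payload 5.4 kg.
Tool frame: the origin (TCP) lies on the centre line of the jaws, within the pads' length; the fingertips stand 11 mm ahead of it and the grasp point (between the pads) lies 8 mm behind it; z points along the fingers, y is the direction in which the jaws open and shut (so a half turn about z gives the same grasp; the last joint's range is limited). The gripper opens to 92 mm and grips with 3 to 60 N. Pads are 20 mm wide; open, the fingers measure 128 mm over their backs; the gripper's body (75 mm by 189 mm) begins 69 mm behind the grasp point.
Start: joints at [1.057, 0.158, 1.597, -0, 1.386, -0.21], TCP at [0.172, 0.549, 0.198] pointing down, gripper open.
Joint ranges: [-2.91, 2.91], [-0.94, 2.29], [0.18, 2.7], [-1.29, 4.43], [0.17, 2.64], [-3, 3]. Speed limits (rad/s): [2.57, 2.57, 3.14, 3.14, 3.14, 3.14].

INTERFACE

Orientations are given as a unit quaternion [x, y, z, w].
In Python, from cell import env gives the robot as it stands. The module is installed in compiled form; this text tells all that it offers.
- The arm moves only by the tool move_arm, never from a script. Its argument "series" is a list of rows, each an object with "translation": the shift along the tool's x, y, z in cm, a list of three; "dr": the turn, a rotation vector about the tool's x, y, z in rad, a list of three; "grip": the opening in per cent of the stroke, from 0 (shut) to 100 (fully open). A call has 1 to 20 rows; each row shifts and turns the commanded pose from where the row before left it, along the tool's axes as they then stand; what a row does not reach is not made up. A row lasts 1/8 s, in which the tool goes at most 62.5 mm and 10.7 degrees, less where a joint would pass 70% of its speed; a pose out of reach is approached as far as the arm can. A call is refused whole if a number of a shift passes 6.25 or a number of a turn 0.188, either way. A call with a gripper value outside its range is refused whole. The fingers move at their own pace and stop on an object; "force" is the grip in N (left out, the last holds). Time passes only in rows, so rows that do not move let the fingers close. It gives the time, the measured TCP pose, the force and the opening at its end, in the units of the state.
- env.read_state(): the state, without advancing time (a new reading comes with each control period).
- env.grab_frame(name): name is "scene" or "top" or "wrist"; returns (picture, depth): 480x640x3 uint8, red, green, blue; 480x640 float32, m along the optical axis (not along the pixel's ray), 0 where there is no reading.
- env.camera_params(name): a dict with "intrinsics" (3x3 intrinsics, pixels), "R" (3x3) and "t" (3): a world point X has camera coordinates R X + t; the wrist camera has in their place "tool_from_camera" (4x4, takes a point from camera to tool coordinates, whose origin is the TCP and whose axes are the flange's). Camera axes: x right, y down, z forward; pixel columns grow to the right and rows downward; lengths in m; the calibration is good to about 2 mm. A picture is of the moment at which its call begins: read the wrist's pose just before it. camera_params takes no time and is no camera call.
- env.finish_job(): hands the job in, once; it reports no verdict.
The state is a dict: "clock": time; "joint_positions": joint angles; "joint_vel": joint speeds; "tau": joint torques, N m; "ee_pos": TCP position; "tool_rot": TCP orientation; "force": force on the tool from outside, world axes, zero at the start; "torque": the same for the moment, N m; "grip_width": finger opening in m.
Only numpy, scipy, OpenCV 4.12 (cv2) and the standard library are available. Lean on these libraries where they do the work, as an engineer would, in place of code of your own. Each camera call takes 0.05 s, during which the arm holds its last target.

## Working session

There is one attempt and no reset: what is moved stays moved. The work goes in short steps, Python scripts to look and compute and a tool call to move; the robot and the scene stay as the last step left them, time stands still between calls to the robot, and variables do not carry over. Pictures are saved under pics/ and viewed, and the job is handed in when it is done.

Besides the shell and the picture viewer there is one more tool, called after "Request:" as name(argument=value, ...) on one line, values as JSON. move_arm: Moves the arm, as the interface text tells. Its arguments: {"type":"object","properties":{"series":{"type":"array","items":{"type":"object","properties":{"translation":{"type":"array","items":{"type":"number"}},"dr":{"type":"array","items":{"type":"number"}},"grip":{"type":"number"}}}},"force":{"type":"number"}},"required":["series"]}

```bash
mkdir -p pics; ls; python3 - <<'E'
from cell import env
import cv2,numpy as np
s=env.read_state();print(s)
for n in ["scene","top"]:
    p,d=env.grab_frame(n);cv2.imwrite(f"pics/{n}0.png",p[:,:,::-1]);np.savez(f"{n}0.npz",p=p,d=d);print(n,env.camera_params(n))
print(env.camera_params("wrist"))
E
```

```text
pics
{'clock': 0.0, 'joint_positions': array([ 1.05691372e+00,  1.59051726e-01,  1.59821237e+00,  1.38843398e-05,
        1.38619626e+00, -2.10080580e-01]), 'joint_vel': array([ 2.81494759e-04,  8.91692416e-06, -2.19701505e-03,  8.95418246e-04,
        6.80497678e-04, -1.55843698e-03]), 'tau': array([ 5.94392295e-04, -3.85564256e+01, -3.22113955e+01,  7.02169142e-02,
        3.77904635e-02, -1.70590638e-04]), 'ee_pos': array([0.17169041, 0.54808933, 0.1974274 ]), 'tool_rot': array([ 1.51318728e-01,  9.88484583e-01, -8.70919488e-04, -3.37084191e-04]), 'force': array([ 0.22431189, -0.18811845, -0.22538881]), 'torque': array([-0.03565559,  0.01874471, -0.00218487]), 'grip_width': 0.09180206480669116}
scene {'intrinsics': array([[513.48972691,   0.        , 308.86445581],
       [  0.        , 513.48972691, 250.15971944],
       [  0.        ,   0.        ,   1.        ]]), 'R': array([[ 0.56756863, -0.82327336, -0.00931787],
       [-0.47030773, -0.31490172, -0.82440739],
       [ 0.67577843,  0.47229004, -0.56592016]]), 't': array([-0.31908176,  0.41543067,  0.87842251])}
top {'intrins
[... 193 characters left out ...]
12689,  0.0346704 ],
       [-0.99288368,  0.01908653, -0.11754874],
       [ 0.11678437, -0.03716388, -0.99246172]]), 't': array([0.03528628, 0.62040249, 0.97125105])}
{'intrinsics': array([[406.77484627,   0.        , 314.62019322],
       [  0.        , 406.77484627, 240.09082061],
       [  0.        ,   0.        ,   1.        ]]), 'tool_from_camera': array([[ 6.96702478e-04, -9.57096424e-01, -2.89768786e-01,
         8.23745668e-02],
       [ 9.99999573e-01,  8.42844104e-04, -3.79547084e-04,
         4.71945942e-04],
       [ 6.07493069e-04, -2.89768397e-01,  9.57096603e-01,
        -1.85949736e-01],
       [ 0.00000000e+00,  0.00000000e+00,  0.00000000e+00,
         1.00000000e+00]])}
```

View pics/scene0.png

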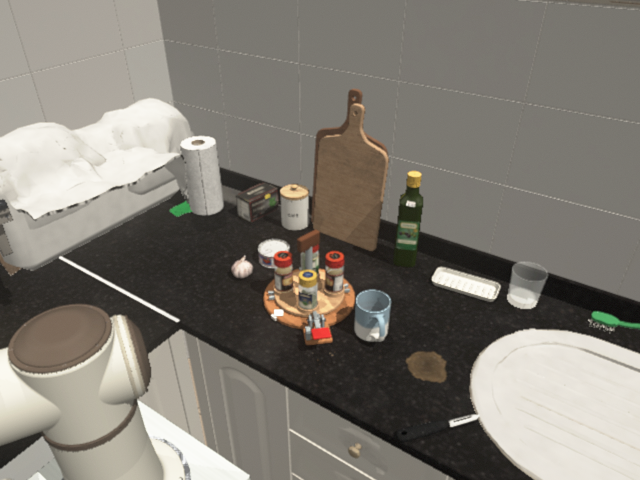

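View pics/top0.png

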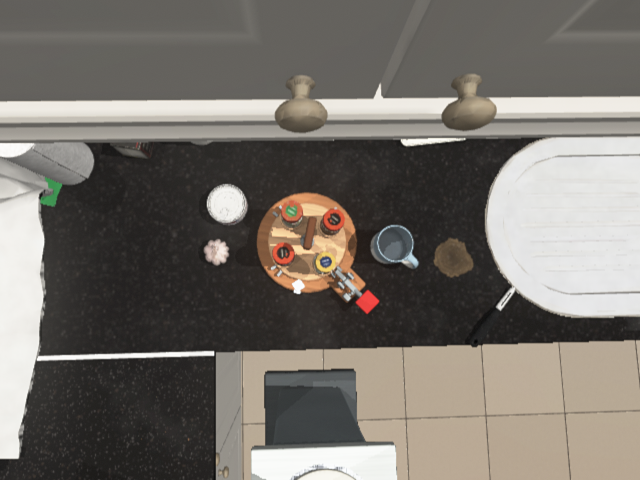

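The scene view shows the carousel at about (310,295), with its red paddle at (320,334) and the mug at (372,315). In the top view the foot is at (307,241), the bar at (310,233), the yellow cap at (325,262), the white pointer at (298,286), the red paddle at (367,301), the mug at (393,244), the tin at (227,204) and the garlic at (216,252). Next I'll measure these.

```bash
cat > h.py <<'E'
import numpy as np,cv2
from cell import env
def ray(n,u,v,z):
    c=env.camera_params(n);K,R,t=c["intrinsics"],c["R"],c["t"]
    o=-R.T@t;d=R.T@np.linalg.inv(K)@np.array([u,v,1.]);return o+d*(z-o[2])/d[2]
def proj(n,X):
    c=env.camera_params(n);q=c["intrinsics"]@(c["R"]@np.array(X)+c["t"]);return q[:2]/q[2]
def dep(n,u,v,d):
    c=env.camera_params(n);K,R,t=c["intrinsics"],c["R"],c["t"]
    return R.T@(np.linalg.inv(K)@np.array([u,v,1.])*d-t)
def blobs(m,amin):
    n,l,s,c=cv2.connectedComponentsWithStats(m.astype(np.uint8));return [(c[i],s[i,4],l==i) for i in range(1,n) if s[i,4]>=amin]
E
python3 - <<'E'
from h import *
for n in ["top","scene"]:
    f=np.load(n+"0.npz");p=f["p"];d=f["d"];hsv=cv2.cvtColor(p,cv2.COLOR_RGB2HSV);H,S,V=[hsv[...,i].astype(int) for i in range(3)]
    roi=np.zeros(H.shape,bool)
    if n=="top": roi[185:320,250:385]=1
    else: roi[225:350,255:400]=1
    for nm,m in dict(red=((H<6)|(H>174))&(S>180)&(V>100),yel=(H>19)&(H<30)&(S>150)&(V>120),white=(S<40)&(V>200)).items():
        for c,a,mk in blobs(m&roi,25 if nm!="white" else 15):
            P=dep(n,*c,np.median(d[mk][d[mk]>0])) if (d[mk]>0).any() else None
            print(n,nm,c.round(1),a,"depthpt",None if P is None else P.round(3))
    if n=="top":
        wood=(H<22)&(S>70)&(V>60)&roi
        b=max(blobs(wood,500),key=lambda x:x[1]);
        cs,_=cv2.findContours(b[2].astype(np.uint8),cv2.RETR_EXTERNAL,cv2.CHAIN_APPROX_NONE)
        print("wood",b[0],b[1],cv2.fitEllipse(max(cs,key=len)))
        # bar: points at height .185-.2
        c=env.camera_params(n);uu,vv=np.meshgrid(np.arange(640),np.arange(480))
        W=np.stack([(uu-c["intrinsics"][0,2])/c["intrinsics"][0,0]*d,(vv-c["intrinsics"][1,2])/c["intrinsics"][1,1]*d,d],-1)
        W=(W-c["t"])@c["R"]
        m=roi&(W[...,2]>.17)&(W[...,2]<.22)&(d>0)
        for cc,a,mk in blobs(m,20):
            Q=W[mk];mu=Q.mean(0);e,v=np.linalg.eigh(np.cov(Q[:,:2].T));print("bar",cc,a,mu,np.median(Q[:,2]),e**.5*12**.5,np.degrees(np.arctan2(v[1,1],v[0,1])))
        m=(W[...,2]>.009)&(W[...,2]<.02)&roi
        for nm,sl in dict(mug=(slice(220,275),slice(365,425)),tin=(slice(180,228),slice(203,250)),gar=(slice(234,270),slice(200,232))).items():
            w=W[sl].reshape(-1,3);w=w[(w[:,2]>.015)&(w[:,2]<.12)];print(nm,w.min(0),w.max(0))
p=np.load("top0.npz")["p"][185:325,205:430,::-1];cv2.imwrite("pics/topz.png",cv2.resize(p,None,fx=3.5,fy=3.5,interpolation=cv2.INTER_CUBIC))
p=np.load("scene0.npz")["p"][215:355,240:400,::-1];cv2.imwrite("pics/scz.png",cv2.resize(p,None,fx=4,fy=4,interpolation=cv2.INTER_CUBIC))
E
```

```text
top red [329.6 214.2] 53 depthpt [ 0.647 -0.018  0.133]
top red [339.8 223.1] 45 depthpt [ 0.629 -0.038  0.134]
top red [280.8 259.6] 50 depthpt [0.557 0.082 0.134]
top red [367.  301.6] 306 depthpt [ 0.467 -0.1    0.06 ]
top white [297.7 286. ] 113 depthpt [0.504 0.048 0.015]
top white [350.2 285. ] 44 depthpt [ 0.503 -0.067  0.041]
top white [347.1 296.8] 17 depthpt [ 0.478 -0.059  0.041]
wood [307.93137917 242.83101445] 7403 ((308.9377136230469, 243.76023864746094), (95.42967224121094, 113.42063903808594), 132.4927520751953)
bar [309.32971014 232.23550725] 276 [0.60402621 0.02640475 0.19244713] 0.19284234253712648 [0.01582331 0.06253537] 167.4015071335926
mug [ 0.53876453 -0.2110233   0.01503929] [ 0.62879087 -0.11932522  0.09701967]
tin [0.64993675 0.1625355  0.01503721] [0.73546421 0.24766686 0.04506107]
gar [0.55652209 0.20261628 0.0192021 ] [0.61284286 0.25577237 0.05861249]
scene red [332.8 253.3] 33 depthpt [ 0.644 -0.014  0.133]
scene red [283.  259.8] 83 depthpt [0.559 0.071 0.131]
scene red [336.6 261.8] 100 depthpt [ 0.625 -0.038  0.129]
scene red [320.6 333.2] 181 depthpt [ 0.462 -0.101  0.061]
scene yel [308.4 280.1] 107 depthpt [ 0.539 -0.016  0.12 ]
scene white [272.  247.4] 314 depthpt [0.693 0.214 0.036]
scene white [339.6 281.8] 15 depthpt [ 0.629 -0.045  0.069]
scene white [277.1 312.8] 75 depthpt [0.501 0.05  0.017]
scene white [380.9 319.1] 43 depthpt [ 0.55  -0.198  0.085]
scene white [317.4 323. ] 22 depthpt [ 0.502 -0.066  0.043]
scene white [375.2 334.5] 32 depthpt [ 0.558 -0.184  0.027]
```

```bash
sleep 1
```

```text
(no output)
```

The measurements agree with each other. The bar is at (0.604, 0.026) with its top at z 0.193 and its length along -12.6°. That predicts the paddle at (0.467, -0.099) and the pointer direction as seen. The yellow jar is in seat (-44,-44), so the table needs a 45° clockwise turn. First I go above the paddle with the fingers closed, then turn the tool.

Request:
move_arm(series=[{"translation": [-3.4,-3.79,0],"grip": 0},{"translation": [-3.4,-3.79,0],"grip": 0},{"translation": [-3.4,-3.79,0],"grip": 0},{"translation": [-3.4,-3.79,0],"grip": 0},{"translation": [-3.4,-3.79,0],"grip": 0},{"translation": [-3.4,-3.79,0],"grip": 0},{"translation": [-3.4,-3.79,0],"grip": 0},{"translation": [-3.4,-3.79,0],"grip": 0},{"translation": [-3.4,-3.79,0],"grip": 0},{"translation": [-3.4,-3.79,0],"grip": 0},{"translation": [-3.4,-3.79,0],"grip": 0},{"translation": [-3.4,-3.79,0],"grip": 0},{"translation": [-3.4,-3.79,0],"grip": 0},{"translation": [-3.4,-3.79,0],"grip": 0},{"dr": [0,0,-0.16],"grip": 0},{"dr": [0,0,-0.16],"grip": 0},{"dr": [0,0,-0.16],"grip": 0},{"dr": [0,0,-0.16],"grip": 0},{"grip": 0},{"grip": 0}], force=30)

```text
schema error: expected keys translation, dr, grip
```

Request:
move_arm(series=[{"translation": [-3.4,-3.79,0],"dr": [0,0,0],"grip": 0},{"translation": [-3.4,-3.79,0],"dr": [0,0,0],"grip": 0},{"translation": [-3.4,-3.79,0],"dr": [0,0,0],"grip": 0},{"translation": [-3.4,-3.79,0],"dr": [0,0,0],"grip": 0},{"translation": [-3.4,-3.79,0],"dr": [0,0,0],"grip": 0},{"translation": [-3.4,-3.79,0],"dr": [0,0,0],"grip": 0},{"translation": [-3.4,-3.79,0],"dr": [0,0,0],"grip": 0},{"translation": [-3.4,-3.79,0],"dr": [0,0,0],"grip": 0},{"translation": [-3.4,-3.79,0],"dr": [0,0,0],"grip": 0},{"translation": [-3.4,-3.79,0],"dr": [0,0,0],"grip": 0},{"translation": [-3.4,-3.79,0],"dr": [0,0,0],"grip": 0},{"translation": [-3.4,-3.79,0],"dr": [0,0,0],"grip": 0},{"translation": [-3.4,-3.79,0],"dr": [0,0,0],"grip": 0},{"translation": [-3.4,-3.79,0],"dr": [0,0,0],"grip": 0},{"translation": [0,0,0],"dr": [0,0,-0.16],"grip": 0},{"translation": [0,0,0],"dr": [0,0,-0.16],"grip": 0},{"translation": [0,0,0],"dr": [0,0,-0.16],"grip": 0},{"translation": [0,0,0],"dr": [0,0,-0.16],"grip": 0},{"translation": [0,0,0],"dr": [0,0,0],"grip": 0},{"translation": [0,0,0],"dr": [0,0,0],"grip": 0}], force=30)

```text
clock: 2.6
ee_pos: [0.4673, -0.1, 0.1982]
tool_rot: [-0.166, 0.986, 0.0, -0.0]
force: [-0.1, -0.5, -0.5]
grip_width: 0.0006
```

Request:
move_arm(series=[{"translation": [0,0,3.0],"dr": [0,0,0],"grip": 0},{"translation": [0,0,3.0],"dr": [0,0,0],"grip": 0},{"translation": [0,0,3.0],"dr": [0,0,0],"grip": 0},{"translation": [0,0,2.4],"dr": [0,0,0],"grip": 0},{"translation": [0,0,1.0],"dr": [0,0,0],"grip": 0},{"translation": [0,0,1.0],"dr": [0,0,0],"grip": 0},{"translation": [0,0,0.6],"dr": [0,0,0],"grip": 0},{"translation": [0,0,0.4],"dr": [0,0,0],"grip": 0},{"translation": [0,0,0],"dr": [0,0,0],"grip": 0}])

```text
clock: 3.72
ee_pos: [0.4676, -0.1001, 0.0545]
tool_rot: [-0.167, 0.986, -0.0, 0.0]
force: [0.0, 0.6, -0.5]
grip_width: 0.0003
```

Request:
move_arm(series=[{"translation": [0,0,0.4],"dr": [0,0,0],"grip": 0},{"translation": [0,0,0.4],"dr": [0,0,0],"grip": 0},{"translation": [0,0,0.3],"dr": [0,0,0],"grip": 0},{"translation": [0,0,0],"dr": [0,0,0],"grip": 0}])

```text
clock: 4.22
ee_pos: [0.4676, -0.1002, 0.0434]
tool_rot: [-0.167, 0.986, -0.0, 0.0]
force: [0.1, 1.2, 0.9]
grip_width: 0.0005
```

```bash
python3 - <<'E'
from h import *
p,d=env.grab_frame("scene");cv2.imwrite("pics/s1.png",cv2.resize(p[215:365,230:410,::-1],None,fx=4,fy=4))
print(env.read_state()["force"],env.read_state()["ee_pos"])
E
```

```text
[-1.05129804  0.8708663   0.97353255] [ 0.46759678 -0.1001359   0.04349766]
```

View pics/s1.png

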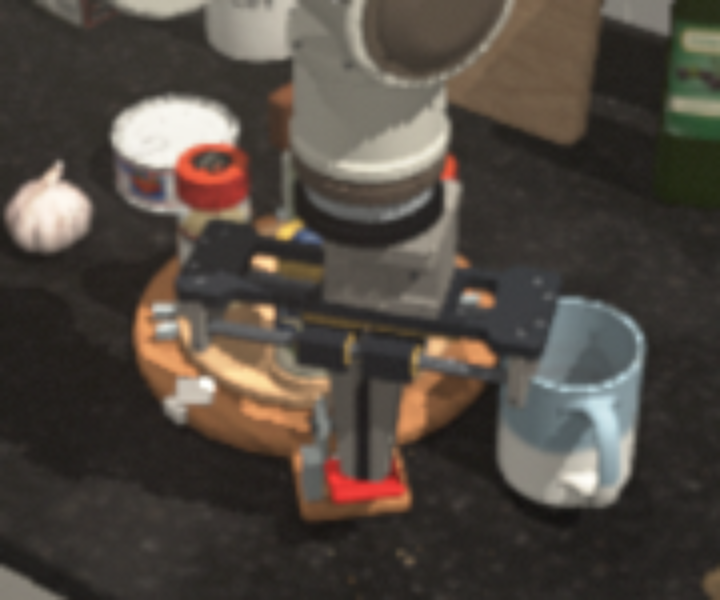

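The closed fingers stand on the lowered paddle at about (365,480) in the zoom, and the gripper body is clear of the mug. The force is only about 1 N, so I press a little further to be sure I've hit the stop.

Request:
move_arm(series=[{"translation": [0,0,0.3],"dr": [0,0,0],"grip": 0},{"translation": [0,0,0.2],"dr": [0,0,0],"grip": 0},{"translation": [0,0,0],"dr": [0,0,0],"grip": 0}])

```text
clock: 4.65
ee_pos: [0.4677, -0.1002, 0.0384]
tool_rot: [-0.167, 0.986, -0.0, 0.0]
force: [-0.6, -1.1, 2.9]
grip_width: 0.0002
```

Request:
move_arm(series=[{"translation": [0,0,0.2],"dr": [0,0,0],"grip": 0},{"translation": [0,0,0],"dr": [0,0,0],"grip": 0}])

```text
clock: 4.9
ee_pos: [0.4676, -0.1001, 0.0366]
tool_rot: [-0.167, 0.986, -0.0, 0.0]
force: [-2.1, -1.1, 6.3]
grip_width: 0.0003
```

```bash
python3 - <<'E'
from h import *
p,d=env.grab_frame("scene");cv2.imwrite("pics/s2.png",cv2.resize(p[285:365,280:380,::-1],None,fx=7,fy=7))
print(env.read_state()["force"],env.read_state()["ee_pos"])
E
```

```text
[-1.80305278 -0.74989835  6.85849498] [ 0.46765889 -0.10013679  0.03673729]
```

View pics/s2.png

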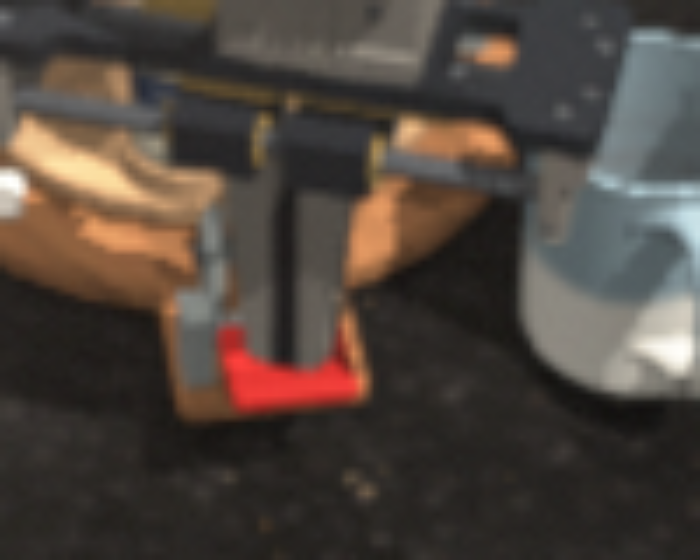

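Request:
move_arm(series=[{"translation": [0,0,0.2],"dr": [0,0,0],"grip": 0},{"translation": [0,0,0],"dr": [0,0,0],"grip": 0}])

```text
clock: 5.2
ee_pos: [0.4675, -0.1, 0.0342]
tool_rot: [-0.167, 0.986, 0.0, 0.0]
force: [0.5, -1.3, 1.4]
grip_width: 0.0003
```

The force peaked near 7 N and then dropped, so the detent is passed. I press on to the stop.

Request:
move_arm(series=[{"translation": [0,0,0.2],"dr": [0,0,0],"grip": 0},{"translation": [0,0,0.2],"dr": [0,0,0],"grip": 0},{"translation": [0,0,0],"dr": [0,0,0],"grip": 0}])

```text
clock: 5.58
ee_pos: [0.4669, -0.0995, 0.0296]
tool_rot: [-0.167, 0.986, 0.001, -0.0]
force: [-0.7, 0.5, 0.3]
grip_width: 0.0003
```

```bash
python3 - <<'E'
from h import *
p,d=env.grab_frame("scene");cv2.imwrite("pics/s3.png",cv2.resize(p[285:365,280:400,::-1],None,fx=6.5,fy=6.5))
s=env.read_state();print(s["force"],s["torque"],s["ee_pos"])
hsv=cv2.cvtColor(p,cv2.COLOR_RGB2HSV);m=((hsv[...,0]<6)|(hsv[...,0]>174))&(hsv[...,1]>180)&(hsv[...,2]>100);m[:300]=0
for v,u in np.argwhere(m)[::8]:
    if 290<u<360 and d[v,u]>0: print(u,v,dep("scene",u,v,d[v,u]).round(3))
E
```

```text
[ 0.17181896 -0.23239698 -0.15767361] [ 0.05374203 -0.01635973 -0.02578671] [ 0.46705885 -0.09960901  0.02984317]
312 335 [ 0.461 -0.078  0.045]
328 337 [ 0.479 -0.109  0.041]
314 339 [ 0.453 -0.089  0.045]
316 340 [ 0.453 -0.095  0.045]
328 340 [ 0.469 -0.115  0.044]
318 341 [ 0.456 -0.098  0.042]
326 341 [ 0.463 -0.114  0.045]
316 342 [ 0.452 -0.095  0.04 ]
324 342 [ 0.458 -0.112  0.044]
313 343 [ 0.445 -0.092  0.042]
321 343 [ 0.455 -0.106  0.041]
329 343 [ 0.464 -0.121  0.042]
317 344 [ 0.446 -0.102  0.043]
325 344 [ 0.454 -0.117  0.044]
314 345 [ 0.442 -0.097  0.041]
322 345 [ 0.45  -0.112  0.042]
330 345 [ 0.464 -0.124  0.037]
320 346 [ 0.447 -0.109  0.04 ]
314 347 [ 0.436 -0.101  0.041]
```

View pics/s3.png

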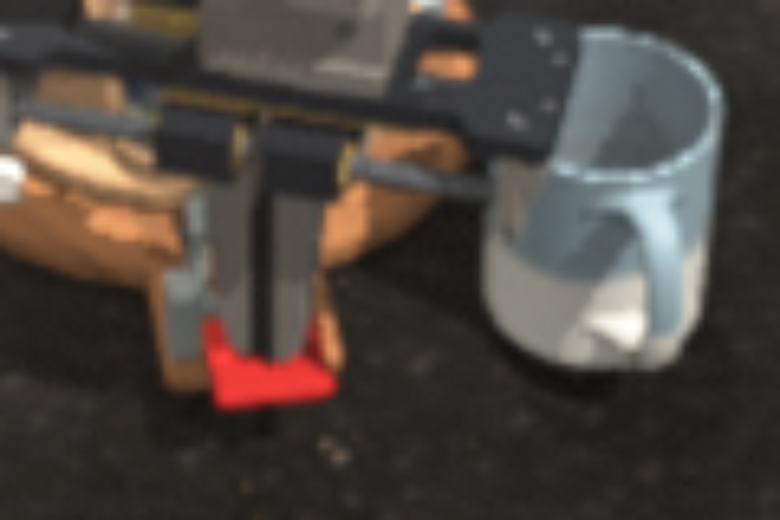

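```bash
python3 - <<'E'
from h import *
for z in(.0188,.03,.04,.05): print(z,proj("scene",(.467,-.0996,z)).round(1))
p,d=env.grab_frame("wrist");cv2.imwrite("pics/w3.png",p[:,:,::-1])
c=env.camera_params("wrist");T=np.linalg.inv(c["tool_from_camera"]);
for z in(.011,0,-.02):
  q=T@[0,0,z,1];q=c["intrinsics"]@q[:3];print(q[:2]/q[2])
E
```

```text
0.0188 [321.4 345.8]
0.03 [321.4 342.1]
0.04 [321.5 338.8]
0.05 [321.5 335.5]
[313.79409668 281.37938606]
[313.74721607 289.95530424]
[313.64812805 308.08157538]
```

View pics/w3.png

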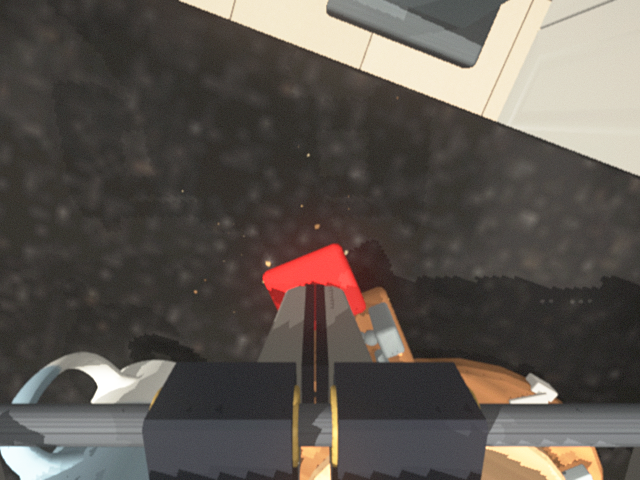

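```bash
python3 - <<'E'
from h import *
from scipy.spatial.transform import Rotation as Ro
s=env.read_state();p,d=env.grab_frame("wrist");c=env.camera_params("wrist");T=c["tool_from_camera"];K=c["intrinsics"]
R=Ro.from_quat(s["tool_rot"]).as_matrix()
print(s["ee_pos"],s["force"])
for u,v in [(315,255),(330,250),(345,260),(290,270),(320,270),(316,280),(270,285),(352,290),(358,305),(280,300),(300,300),(330,300),(300,340),(332,340),(380,320),(200,220)]:
    q=np.linalg.inv(K)@[u,v,1.]*d[v,u];w=R@(T@[*q,1])[:3]+s["ee_pos"];print(u,v,p[v,u],w.round(4), "rad",np.hypot(w[0]-.604,w[1]-.0264).round(3))
E
```

```text
[ 0.46720553 -0.09971262  0.03002222] [ 0.18844982 -0.10643616 -0.73318154]
315 255 [255  79  73] [ 0.4465 -0.1063  0.04  ] rad 0.206
330 250 [255  76  71] [ 0.4417 -0.1008  0.0408] rad 0.206
345 260 [228  56  53] [ 0.4444 -0.0924  0.0394] rad 0.199
290 270 [255  80  75] [ 0.4569 -0.1149  0.0408] rad 0.204
320 270 [255  77  74] [ 0.4524 -0.1018  0.0407] rad 0.199
316 280 [255  81  75] [ 0.4574 -0.102   0.0414] rad 0.195
270 285 [255  76  71] [ 0.4674 -0.1213  0.04  ] rad 0.201
352 290 [239  68  61] [ 0.4563 -0.0847  0.0421] rad 0.185
358 305 [239  66  62] [ 0.4622 -0.0795  0.0429] rad 0.177
280 300 [165  36  37] [ 0.4724 -0.1146  0.0416] rad 0.193
300 300 [131 115 105] [ 0.4606 -0.108   0.0606] rad 0.197
330 300 [115  97  92] [ 0.4565 -0.0962  0.0606] rad 0.192
300 340 [99 91 84] [ 0.4589 -0.1074  0.0949] rad 0.197
332 340 [100  92  85] [ 0.4556 -0.0971  0.0945] rad 0.193
380 320 [106 108 103] [ 0.4718 -0.0624  0.0299] rad 0.159
200 220 [60 58 52] [ 0.4614 -0.1679 -0.0009] rad 0.241
```

The paddle face is now at about 0.041, 19 mm down and near the latched 0.3 rad, with hardly any force on it. I lift 2 cm and see whether it stays down.

Request:
move_arm(series=[{"translation": [0,0,-0.5],"dr": [0,0,0],"grip": 0},{"translation": [0,0,-0.5],"dr": [0,0,0],"grip": 0},{"translation": [0,0,-1],"dr": [0,0,0],"grip": 0},{"translation": [0,0,0],"dr": [0,0,0],"grip": 0}])

```text
clock: 6.22
ee_pos: [0.4685, -0.1005, 0.0517]
tool_rot: [-0.167, 0.986, -0.001, 0.001]
force: [1.0, -0.5, 0.4]
grip_width: 0.0004
```

```bash
cat > w.py <<'E'
from h import *
from scipy.spatial.transform import Rotation as Ro
import sys
s=env.read_state();p,d=env.grab_frame("wrist");c=env.camera_params("wrist");T=c["tool_from_camera"];K=c["intrinsics"]
cv2.imwrite("pics/"+sys.argv[1],p[:,:,::-1])
R=Ro.from_quat(s["tool_rot"]).as_matrix()
print(s["clock"],s["ee_pos"],s["force"])
hsv=cv2.cvtColor(p,cv2.COLOR_RGB2HSV);m=((hsv[...,0]<6)|(hsv[...,0]>174))&(hsv[...,1]>150)&(hsv[...,2]>90)&(d>0)
vv,uu=np.nonzero(m);D=d[m]
q=np.linalg.inv(K)@np.stack([uu,vv,np.ones(len(uu))])*D
W=(R@(T[:3,:3]@q+T[:3,3:])).T+s["ee_pos"]
W=W[np.hypot(W[:,0]-.467,W[:,1]+.1)<.04]
r=(W[:,:2]-[.604,.0264])@np.array([-.739,-.674])
A=np.polyfit(r,W[:,2],1);print("n",len(r),"rad",r.min(),r.max(),"z@186",np.polyval(A,.186),"slope",A[0],"z range",W[:,2].min(),W[:,2].max())
E
python3 w.py w4.png
```

```text
6.225 [ 0.46849004 -0.10053561  0.05172156] [ 0.99635843 -0.47888202  0.41132284]
n 4071 rad 0.16189882989416124 0.20703065396826223 z@186 0.0395404849923771 slope 0.01593506447924684 z range -0.001966852272915272 0.08720486387328143
```

View pics/w4.png

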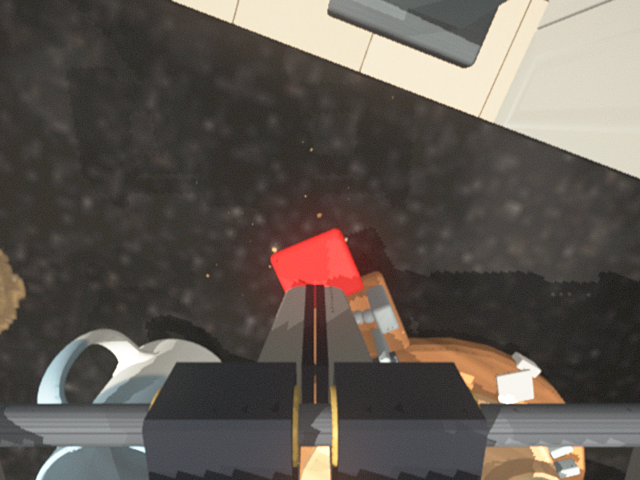

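Request:
move_arm(series=[{"translation": [0,0,-3],"dr": [0,0,0],"grip": 0},{"translation": [0,0,-5],"dr": [0,0,0],"grip": 0},{"translation": [0,0,-5],"dr": [0,0,0],"grip": 0},{"translation": [0,0,-2.5],"dr": [0,0,0],"grip": 0},{"translation": [0,0,0],"dr": [0,0,0],"grip": 0}])

```text
clock: 6.9
ee_pos: [0.4687, -0.1007, 0.2073]
tool_rot: [-0.167, 0.986, -0.001, 0.002]
force: [0.0, -0.7, -0.9]
grip_width: 0.0007
```

```bash
python3 w.py w5.png;  python3 - <<'E'
from h import *
p,d=env.grab_frame("scene");cv2.imwrite("pics/s5.png",cv2.resize(p[285:365,280:400,::-1],None,fx=6.5,fy=6.5))
hsv=cv2.cvtColor(p,cv2.COLOR_RGB2HSV);m=((hsv[...,0]<6)|(hsv[...,0]>174))&(hsv[...,1]>180)&(hsv[...,2]>100);m[:300]=0
for c,a,k in blobs(m,30): print(c,a,dep("scene",*c,np.median(d[k])))
E
```

```text
6.9 [ 0.46871914 -0.10065636  0.20725014] [ 0.00383461 -0.73724925 -0.91866893]
n 1876 rad 0.1626565685235867 0.2068864049568554 z@186 0.039987457744211724 slope -0.11951564997037603 z range -0.003061552016261737 0.33576292701456023
[320.8852459  340.52459016] 244 [ 0.46101826 -0.10201939  0.04111762]
```

View pics/s5.png

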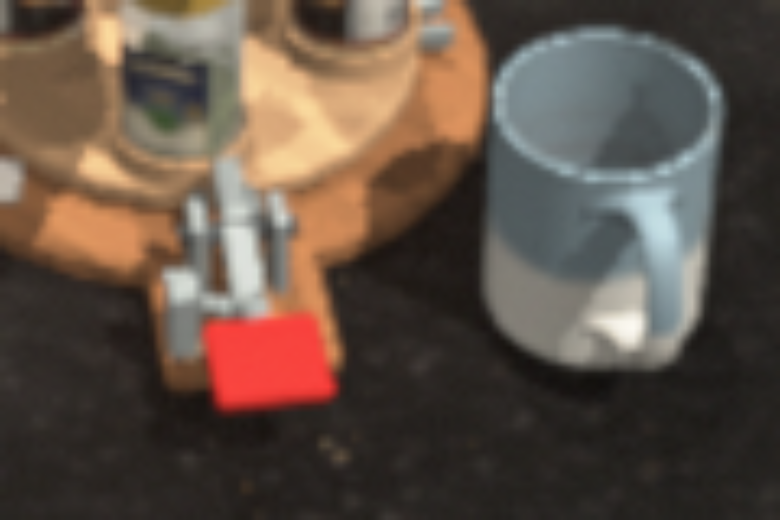

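View pics/w5.png

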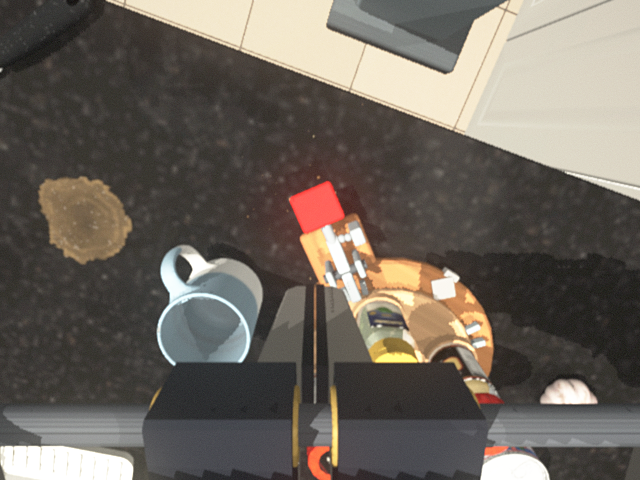

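The lever stays down with nothing touching it: paddle face at z 0.041, pixel (321,340) in the scene view, mug undisturbed. The press contact came about 15–20 mm higher on the fingers than the tip figure implies, so I'll check the real tip depth before gripping.

```bash
python3 - <<'E'
from h import *
p,d=env.grab_frame("wrist");c=env.camera_params("wrist");T=c["tool_from_camera"];K=c["intrinsics"]
for u in (300,330):
  for v in (280,284,286,288,290,295,300,310,330,350):
    q=np.linalg.inv(K)@[u,v,1.]*d[v,u];w=(T@[*q,1])[:3];print(u,v,p[v,u],w.round(4))
E
```

```text
300 280 [82 70 64] [-0.0792 -0.0147  0.2048]
300 284 [81 70 64] [-0.0845 -0.0148  0.2067]
300 286 [110  99  93] [ 0.0089 -0.0062 -0.0158]
300 288 [128 120 110] [ 0.0093 -0.0061 -0.0189]
300 290 [124 116 106] [ 0.0086 -0.0061 -0.0195]
300 295 [123 116 107] [ 0.0092 -0.0058 -0.0261]
300 300 [122 116 105] [ 0.0092 -0.0057 -0.0311]
300 310 [123 116 106] [ 0.0097 -0.0053 -0.0412]
300 330 [98 93 84] [ 0.0101 -0.0047 -0.0576]
300 350 [94 89 84] [ 0.0107 -0.0042 -0.0715]
330 280 [191 192 184] [-0.0605  0.0145  0.1596]
330 284 [254 255 253] [-0.0635  0.0145  0.1572]
330 286 [189 189 178] [ 0.009   0.0074 -0.0159]
330 288 [117 105  95] [ 0.0091  0.0073 -0.0185]
330 290 [113 106  95] [ 0.009   0.0072 -0.0203]
330 295 [109 101  93] [ 0.0092  0.007  -0.0261]
330 300 [126 118 109] [ 0.0095  0.0068 -0.0316]
330 310 [123 117 108] [ 0.0097  0.0065 -0.0414]
330 330 [99 95 88] [ 0.0097  0.0059 -0.057 ]
330 350 [93 91 83] [ 0.0103  0.0054 -0.0709]
```

The depth image shows the closed fingertips about 15 mm behind the reported TCP, not 11 mm ahead of it, and the press contact agrees. I move above the bar, open, and measure again before going down.

Request:
move_arm(series=[{"translation": [0,0,-5.3],"dr": [0,0,0],"grip": 0},{"translation": [-4.24,1.9,0],"dr": [0,0,0],"grip": 0},{"translation": [-4.24,1.9,0],"dr": [0,0,0],"grip": 50},{"translation": [-4.24,1.9,0],"dr": [0,0,0],"grip": 50},{"translation": [-4.24,1.9,0],"dr": [0,0,0],"grip": 50},{"translation": [0,0,0],"dr": [0,0,0.138],"grip": 50},{"translation": [0,0,0],"dr": [0,0,0.138],"grip": 50},{"translation": [0,0,0],"dr": [0,0,0.138],"grip": 50},{"translation": [0,0,0],"dr": [0,0,0.139],"grip": 50},{"translation": [0,0,0],"dr": [0,0,0],"grip": 50},{"translation": [0,0,0],"dr": [0,0,0],"grip": 50}])

```text
clock: 8.43
ee_pos: [0.6021, 0.0277, 0.2572]
tool_rot: [0.107, 0.994, 0.0, -0.001]
force: [0.5, 0.5, -0.5]
grip_width: 0.0459
```

```bash
python3 - <<'E'
from h import *
from scipy.spatial.transform import Rotation as Ro
s=env.read_state();print(s["ee_pos"],s["grip_width"],s["joint_positions"],Ro.from_quat(s["tool_rot"]).as_matrix().round(4))
p,d=env.grab_frame("wrist");c=env.camera_params("wrist");T=c["tool_from_camera"];K=c["intrinsics"]
cv2.imwrite("pics/w6.png",p[:,:,::-1])
uu,vv=np.meshgrid(np.arange(640),np.arange(480))
q=(np.linalg.inv(K)@np.stack([uu.ravel(),vv.ravel(),np.ones(uu.size)])*d.ravel())
W=(T[:3,:3]@q+T[:3,3:]).T
m=(abs(W[:,0])<.013)&(abs(W[:,1])<.06)&(W[:,2]>-.05)&(W[:,2]<.03)&(d.ravel()>0)
Q=W[m];print("fingers/bar in tool, z hist",np.histogram(Q[:,2],np.arange(-.05,.031,.005)))
for sgn in(-1,1):
  k=Q[(Q[:,1]*sgn>.012)];print(sgn,len(k),k.max(0) if len(k) else "",k.min(0) if len(k) else "")
G=(Ro.from_quat(s["tool_rot"]).as_matrix()@W.T).T+s["ee_pos"]
mb=(G[:,2]>.185)&(G[:,2]<.2)&(d.ravel()>0)&(np.hypot(G[:,0]-.604,G[:,1]-.026)<.045);B=G[mb];print("bar top pts",len(B),B.mean(0) if len(B) else "")
p2,d2=env.grab_frame("scene");cv2.imwrite("pics/s6.png",cv2.resize(p2[180:345,230:410,::-1],None,fx=4,fy=4))
E
```

```text
[0.6020706  0.02769752 0.25716822] 0.04590931357828852 [-1.54296903e-01  1.99176066e-01  1.43524600e+00 -6.14764689e-06
  1.50913471e+00 -1.51054900e+00] [[-9.771e-01  2.129e-01 -1.900e-03]
 [ 2.129e-01  9.771e-01  3.000e-04]
 [ 2.000e-03 -1.000e-04 -1.000e+00]]
fingers/bar in tool, z hist (array([661, 578, 523, 472, 419, 365, 280,   4,   0,   0,   0,   0,   0,
         0,   0,   0]), array([-5.00000000e-02, -4.50000000e-02, -4.00000000e-02, -3.50000000e-02,
       -3.00000000e-02, -2.50000000e-02, -2.00000000e-02, -1.50000000e-02,
       -1.00000000e-02, -5.00000000e-03, -2.77555756e-17,  5.00000000e-03,
        1.00000000e-02,  1.50000000e-02,  2.00000000e-02,  2.50000000e-02,
        3.00000000e-02]))
-1 1652 [ 0.0110487  -0.02224147 -0.01522355] [-0.01055508 -0.03734325 -0.04998831]
1 1650 [ 0.01077668  0.03814327 -0.01385684] [-0.01048628  0.02307571 -0.04999112]
bar top pts 2170 [0.60131985 0.02772411 0.19197287]
```

View pics/w6.png

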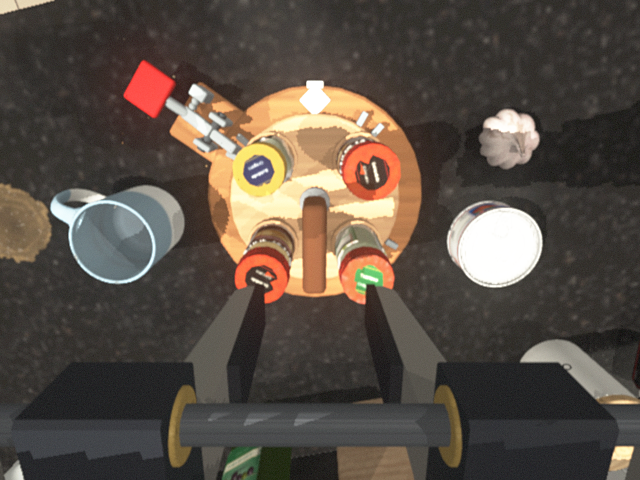

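View pics/s6.png

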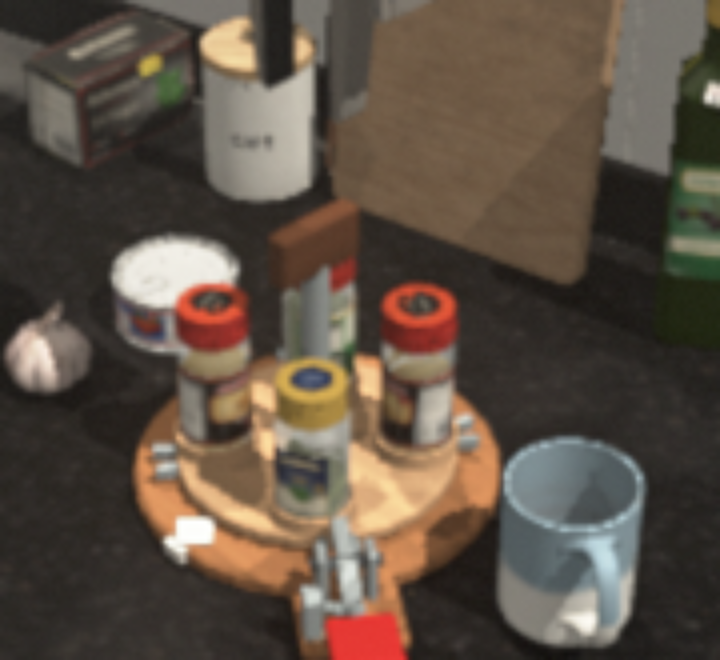

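In the wrist view the bar runs down the middle (315,245) between the fingertips at u 255 and 380, so it is aligned. The tips are about 14 mm behind the reported TCP with the gripper open as well. I go down to TCP z ≈ 0.149, which puts the tips at about 0.163. Even by the stated tip figure they would be at 0.138, above the jars.

Request:
move_arm(series=[{"translation": [-0.1,0,2.5],"dr": [0,0,0],"grip": 50},{"translation": [0,0,2.5],"dr": [0,0,0],"grip": 50},{"translation": [0,0,2.5],"dr": [0,0,0],"grip": 50},{"translation": [0,0,2.0],"dr": [0,0,0],"grip": 50},{"translation": [0,0,1.3],"dr": [0,0,0],"grip": 50},{"translation": [0,0,0],"dr": [0,0,0],"grip": 50},{"translation": [0,0,0],"dr": [0,0,0],"grip": 0},{"translation": [0,0,0],"dr": [0,0,0],"grip": 0},{"translation": [0,0,0],"dr": [0,0,0],"grip": 0},{"translation": [0,0,0],"dr": [0,0,0],"grip": 0}], force=30)

```text
clock: 9.78
ee_pos: [0.6038, 0.0269, 0.151]
tool_rot: [0.108, 0.994, -0.0, 0.0]
force: [0.0, -2.6, 2.6]
grip_width: 0.0157
```

```bash
python3 - <<'E'
from h import *
s=env.read_state();print(s["ee_pos"],s["grip_width"],s["force"],s["torque"])
p2,d2=env.grab_frame("scene");cv2.imwrite("pics/s7.png",cv2.resize(p2[180:345,230:410,::-1],None,fx=4,fy=4))
E
```

```text
[0.60378978 0.0269356  0.15102603] 0.01567193978303856 [ 0.02640785 -2.627549    2.58332494] [-0.29418587  0.12449723  0.00889466]
```

View pics/s7.png

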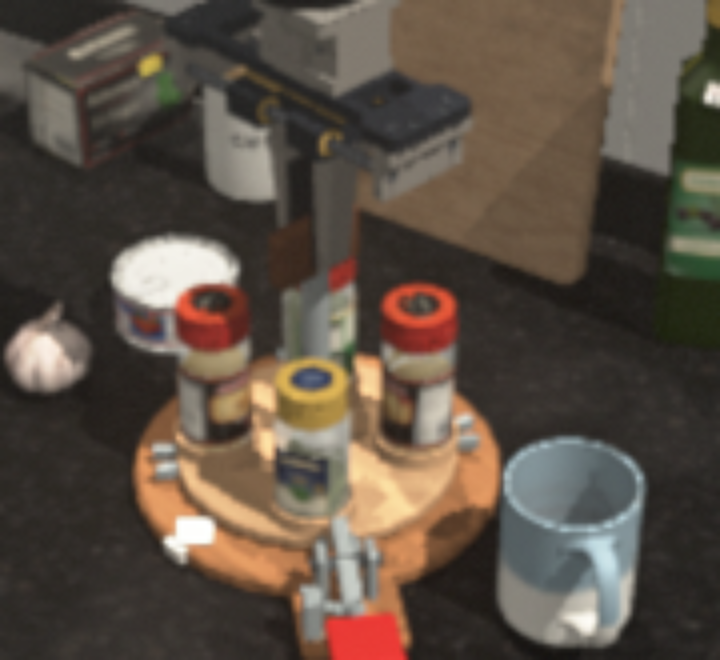

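The bar is gripped (width 15.7 mm, fingers over the bar at (315,245) in the zoom). Now I turn clockwise, starting with a small part to check that it is unlocked.

Request:
move_arm(series=[{"translation": [0,0,0],"dr": [0,0,0.05],"grip": 0},{"translation": [0,0,0],"dr": [0,0,0.07],"grip": 0},{"translation": [0,0,0],"dr": [0,0,0.07],"grip": 0},{"translation": [0,0,0],"dr": [0,0,0],"grip": 0}])

```text
clock: 10.32
ee_pos: [0.6038, 0.0269, 0.1511]
tool_rot: [0.202, 0.979, -0.0, 0.0]
force: [-0.9, -2.6, 4.0]
grip_width: 0.0159
```

```bash
python3 - <<'E'
from h import *
s=env.read_state();print(s["ee_pos"],s["grip_width"],s["force"],s["torque"])
p2,d2=env.grab_frame("scene");cv2.imwrite("pics/s8.png",cv2.resize(p2[180:345,230:410,::-1],None,fx=4,fy=4))
E
```

```text
[0.60379739 0.02691882 0.15105255] 0.015877002328341338 [-0.86209561 -2.58508884  4.02103669] [-0.47881174  0.22665803  0.01220583]
```

View pics/s8.png

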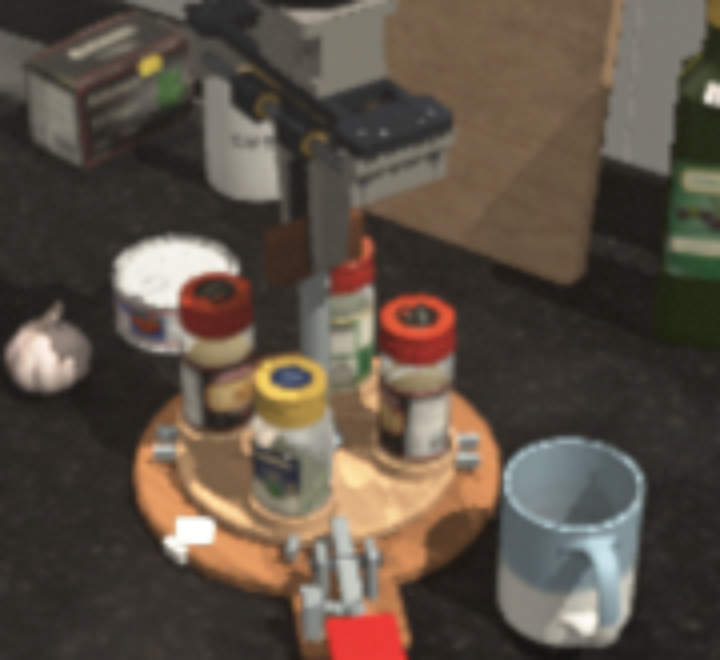

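It turns the right way, with the yellow cap moving from (313,395) to (291,390), and freely. I turn the remaining 0.595 rad.

Request:
move_arm(series=[{"translation": [0,0,0],"dr": [0,0,0.07],"grip": 0},{"translation": [0,0,0],"dr": [0,0,0.08],"grip": 0},{"translation": [0,0,0],"dr": [0,0,0.08],"grip": 0},{"translation": [0,0,0],"dr": [0,0,0.08],"grip": 0},{"translation": [0,0,0],"dr": [0,0,0.08],"grip": 0},{"translation": [0,0,0],"dr": [0,0,0.08],"grip": 0},{"translation": [0,0,0],"dr": [0,0,0.07],"grip": 0},{"translation": [0,0,0],"dr": [0,0,0.055],"grip": 0},{"translation": [0,0,0],"dr": [0,0,0],"grip": 0},{"translation": [0,0,0],"dr": [0,0,0],"grip": 0},{"translation": [0,0,0],"dr": [0,0,0],"grip": 0}])

```text
clock: 11.75
ee_pos: [0.6037, 0.0268, 0.151]
tool_rot: [0.479, 0.878, -0.0, 0.0]
force: [-2.3, -3.4, 6.0]
grip_width: 0.0157
```

```bash
python3 - <<'E'
from h import *
s=env.read_state();print(s["ee_pos"],s["grip_width"],s["force"],s["torque"],s["tool_rot"])
fr=np.array([.604-.062*.976,.0266+.062*.218]);print("front seat",fr)
p2,d2=env.grab_frame("scene");cv2.imwrite("pics/s9.png",cv2.resize(p2[180:345,230:410,::-1],None,fx=4,fy=4))
for n,p,d in[("scene",p2,d2),("top",*env.grab_frame("top"))]:
    hsv=cv2.cvtColor(p,cv2.COLOR_RGB2HSV);H,S,V=[hsv[...,i].astype(int) for i in range(3)]
    m=(H>17)&(H<32)&(S>140)&(V>90); m[:185]=0;m[350:]=0;m[:,:250]=0;m[:,400:]=0
    for c,a,k in blobs(m,30): print(n,"yel",c,a,dep(n,*c,np.median(d[k])).round(4),"at.123:",ray(n,*c,.123).round(4))
    m=((H<6)|(H>174))&(S>180)&(V>100);m[:290]=0;m[:,:300]=0;m[:,400:]=0
    for c,a,k in blobs(m,30): print(n,"lever",c,a,dep(n,*c,np.median(d[k])).round(4))
    print(n,"expected cap centre px",proj(n,[*fr,.123]),proj(n,[*fr,.113]))
    if n=="top": cv2.imwrite("pics/t9.png",cv2.resize(p[170:330,200:430,::-1],None,fx=3.4,fy=3.4))
E
```

```text
[0.60370607 0.02682996 0.15104427] 0.015694117163234014 [-2.25340508 -3.40502835  6.02022577] [-0.74850667  0.40782727 -0.06979188] [ 4.79394347e-01  8.77599392e-01 -3.54516282e-04  4.92290816e-04]
front seat [0.543488 0.040116]
scene yel [289.56852792 273.43654822] 197 [0.5344 0.0336 0.121 ] at.123: [0.5322 0.032  0.123 ]
scene lever [320.91735537 340.61983471] 242 [ 0.4608 -0.1022  0.0411]
scene expected cap centre px [289.61992781 269.83470911] [289.75048106 273.26763281]
top lever [368.96103896 302.84415584] 77 [ 0.4633 -0.1071  0.0402]
top expected cap centre px [302.02227781 266.11691648] [301.92313259 266.33419772]
```

View pics/s9.png

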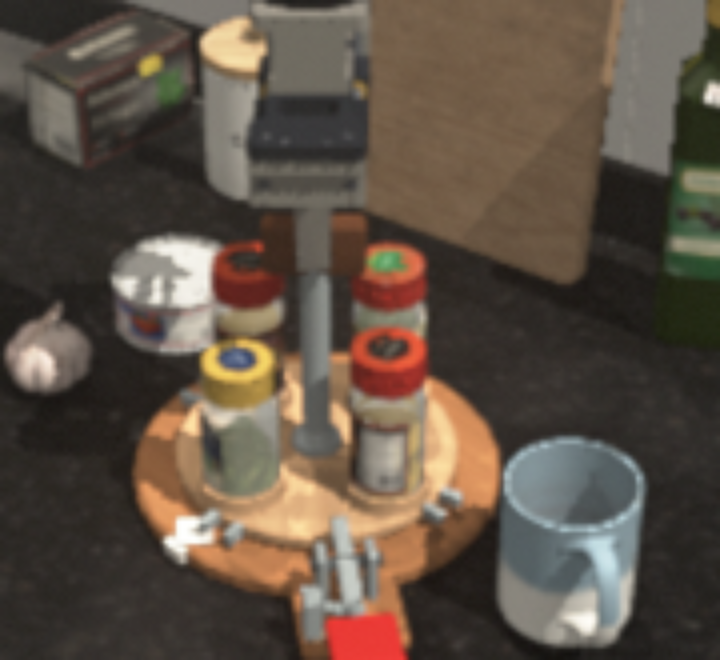

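View pics/t9.png

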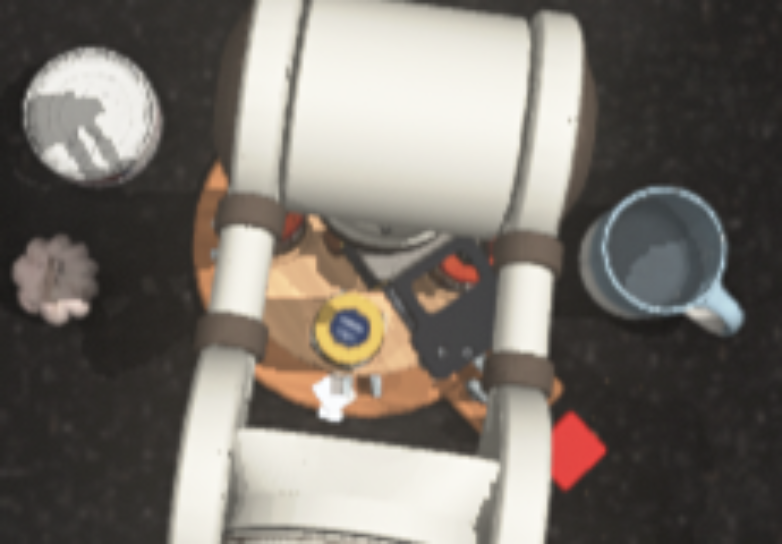

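The cap centre in the top view is at (302.4, 266.8), against an expected (302.0, 266.1) with the jar at the pointer, an error of about 1–2 mm. The lever is still down (paddle z 0.041), the jars are upright, and the mug, tin and garlic look unmoved. I hand in.

```bash
python3 -c "
from cell import env
print(env.finish_job()); print(env.read_state()['grip_width'])"
```

```text
the job is handed in; nothing more can be done
None
the job is handed in; nothing more can be done
```

I pressed the lever down until it clicked and let go. I then gripped the bar, turned the carousel 45° clockwise to bring the yellow-capped jar to the pointer, and handed in still gripping at a commanded 30 N. No verdict was reported.

My last checks, taken just before handing in:
- **Yellow jar:** the cap is within about 1–2 mm of its place at the pointer in the top view, and the scene view agrees.
- **Lever:** the paddle stayed about 19 mm down with nothing touching it, which is roughly 0.3 rad.
- **Grip:** the opening is 15.7 mm on the 16 mm bar and the arm is still. I did not measure the grip force directly. The outside force reading had risen to about 7 N by the end.
- **Surroundings:** all four jars look upright, and the mug, tin and garlic look unmoved. I judged these by eye and did not measure them.

Two things did not go as described:
- **Fingertips:** they turned out to be about 15 mm behind the reported tool point, not 11 mm ahead of it. The depth images and the lever press both showed this, so I corrected the grip height.
- **Lever stop:** I did not press all the way to the stop. I saw the force peak near 7 N and then drop at the detent, and stopped there because the gripper was getting close to the mug.

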